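# Shut the crystal well and hold the dead-man lever for a test carrier

### The job

The crystals have been changed and a test carrier is wanted: press the oak lid of the crystal well down until its roller catch holds it fully shut by itself, then press the yellow-ended dead-man lever to its middle position, about half of its travel, and finish the program while still holding it pressed there. Never force the lever past its pressure point towards the bottom, which trips the transmitter, and leave the loose parts on the desk where they lie.

Things in the scene. Friction and masses are not known exactly. Their poses are not given: they have to be found in the camera images.
- well: the crystal well, fixed: a raised square oak section of the desk, 240 x 240 mm and 55 mm high, with a screened well 45 mm deep (crystals inside). Stands left or right. Origin at the centre of its underside; x points away from the operator's side, towards the lid's hinge, z up. The hinge axis runs along its y at x = 104 mm, z = 61 mm
- lid (a joint): opening angle of the lid, rad: 0 is fully shut (a stop); starts at 0.45 to 1.05. Stiff hinges let it stay at any angle; 1 to 3 N near the free edge move it. From about 0.06 to 0.02 a roller catch at the free edge must be overcome with about 10 N near that edge; beyond, pressed home, it holds the lid at 0
- lid_press (a point): point on the outer face of the well's oak lid, mid width, 185 mm from the hinge axis, 23 mm from the free edge (a 45 mm wide brass lip goes 11 mm further). Lid: 225 mm wide, 12 mm thick, outer face 6 mm off the hinge axis; shut, that face is level, 67 mm above the desk; open, it looks up and away from the operator. x points to the hinge, z out of the face. Good place to push down
- key_unit: unit of the dead-man (enabling) lever, bolted down on the other side from the well: grey housing 145 x 72 mm, 46 mm high, on a 170 x 100 mm base plate, two hinge cheeks up to 72 mm. Origin at the centre of its underside; x points away from the operator's side, z up. The lever's pivot runs along its y at x = 55 mm, z = 58 mm
- lever (a joint): travel of the lever, rad: 0 released (up), grows as it is pressed down, 0.24 bottom stop (26 mm lower at the pad). Middle position: about 0.12 (13 mm down at the pad). Springs back when let go. Force at the pad: 3 N to start, 5 N at 0.14, where a pressure point yields only above about 12 N; 17 N at the bottom. Past 0.20 the transmitter trips
- lever_pad (a point): centre of the upper face of the yellow thumb pad (42 x 34 mm, 13 mm thick) at the operator's end of the lever, 110 mm from the pivot, 91 mm above the desk when released. The lever is a black bar 28 mm wide, 132 mm long from its pivot; released it slopes up to the pad by 0.24 rad, at the bottom stop it is level. x along the bar when level
- lens: loose bystander: smoked glass indicator lens, a dark dome 34 mm across and 18 mm high; origin at the centre of its underside
- crystal_holder: loose bystander: nickel-plated crystal holder lying flat, 35 x 22 x 13 mm with its pins; origin at the centre of its underside
- heat_sink: loose bystander: blue anodised finned heat sink, 60 x 50 x 26 mm; origin at the centre of its underside
- grommet_block: loose bystander: black rubber grommet block with three holes, 70 x 40 x 18 mm; origin at the centre of its underside
Things that resemble listed ones, but are neither listed nor needed, are in the scene too. Of the things like the key_unit, leave any that is red or turquoise; of the rest the larger one is meant.

How it is judged:
By the outcome, as a careful person would: the job done as asked, in the order asked, and still so for the second after the job is handed in, while the arm keeps its last pose, push and grip.
It also fails if it takes over 51 s, if anything falls off the work surface, if the arm or the gripper's body presses on something with over 40 N, if the wrist force passes 120 N, or if a joint passes its speed limit or range.

### The arm

A 7-joint arm with a two-finger parallel gripper is mounted at the origin on the work surface. World frame = base frame: x ahead of the robot, y to its left, z up, the work surface at z = 0. Lengths are in mm, angles in rad, forces in N, time in s.
With the tool pointing down it reaches from about 425 to 825 mm from the base axis. Payload 3.6 kg.
Tool frame: the origin (TCP) lies midway between the tips of the shut fingers; the grasp point (between the pads) lies grasp_offset behind it (grasp_offset is the distance from the TCP to the grasp point, in mm); z points along the fingers, x is the direction in which the jaws open and shut, and the axes are right-handed (so a half turn about z gives the same grasp; the last joint's range is limited). The gripper opens to 85 mm and grips with 20 to 120 N. Pads are 22 mm wide; open, the fingers measure 114 mm over their backs; the gripper's body (76 mm by 85 mm) begins 54 mm behind the grasp point. The pads swing forward as they close: fully open they stand 13 mm farther back than shut.
Start: joints at [-0.026, 0.615, -0.013, 1.423, 0.008, 1.103, -0.04], TCP at [649.971, 0.023, 231.297] pointing down, gripper open.
Joint ranges: [-3.12, 3.12], [-0.3, 2.06], [-1.34, 1.32], [0.26, 2.42], [-1.36, 4.5], [0.01, 1.98], [-2.84, 2.84]. Speed limits (rad/s): [2.79, 2.79, 3.14, 3.14, 3.14, 3.14, 3.14].

### API

Orientations are given as a 3x3 rotation matrix whose columns are the frame's x, y, z axes.
In Python, from rig import * gives the robot as it stands.
- The arm moves only by the tool send_rows, never from a script. Its argument "plan" is a list of rows, each an object with "translation": the shift along the world's x, y, z in mm, a list of three; "delta_rot": the turn, a rotation vector about the world's x, y, z in degrees, a list of three; "jaw": the closure, from 0 (fully open) to 1 (shut). A call has 1 to 10 rows; each row shifts and turns the commanded pose from where the row before left it; what a row does not reach is not made up. A row lasts 1/10 s, in which the tool goes at most 50 mm and 8.59 degrees, less where a joint would pass 70% of its speed; a pose out of reach is approached as far as the arm can. A call with a gripper value outside its range is refused whole. The fingers move at their own pace and stop on an object; "newtons" is the grip in N (left out, the last holds). Time passes only in rows, so rows that do not move let the fingers close. It gives the time, the measured TCP pose, the force and the opening at its end, in the units of the state.
- read_state(): the state, without advancing time (a new reading comes with each control period).
- camera(name): name is "scene" or "side" or "wrist"; returns a dict with "pixels" (420x560x3 uint8, red, green, blue), "mtx" (3x3 intrinsics, pixels), "R" (3x3) and "t" (3): a world point X has camera coordinates R X + t. Camera axes: x right, y down, z forward; pixel columns grow to the right and rows downward; lengths in mm; the calibration is good to about 2 mm. A picture is of the moment at which its call begins. There is no depth.
- job_done(): hands the job in, once; it reports no verdict.
The state is a dict: "time_s": time; "joints": joint angles; "qd": joint speeds; "joint_torque": joint torques, N m; "eef_pos": TCP position; "tool_rot": TCP orientation; "contact_force": force on the tool from outside, world axes, zero at the start; "moment": the same for the moment, N m; "grip_width": opening from 0.0 (shut) to 1.0 (fully open).
Only numpy, scipy, OpenCV 4.12 (cv2) and the standard library are available. Lean on these libraries where they do the work, as an engineer would, in place of code of your own. Each camera call takes 0.05 s, during which the arm holds its last target. There are 200 camera calls.

## Working session

There is one attempt and no reset: what is moved stays moved. The work goes in short steps, Python scripts to look and compute and a tool call to move; the robot and the scene stay as the last step left them, time stands still between calls to the robot, and variables do not carry over. Pictures are saved under pics/ and viewed, about 8 in all and at most 12, crops included, and the job is handed in when it is done.

Besides the shell and the picture viewer there is one more tool, called as a command line: name --argument value ..., lists and objects as JSON in quotes. send_rows: Moves the arm, as the interface text tells. Its arguments: {"type":"object","properties":{"plan":{"type":"array"},"newtons":{"type":"number"}},"required":["plan"]}

```bash
mkdir -p pics; python3 - <<'E'
from rig import *
import cv2,numpy as np,pickle
d={}
for n in("scene","side"):
    c=camera(n);d[n]={k:np.array(c[k]) for k in("pixels","mtx","R","t")}
    cv2.imwrite(f"pics/{n}0.png",cv2.resize(d[n]["pixels"][:,:,::-1],(800,600),interpolation=cv2.INTER_CUBIC))
pickle.dump(d,open("c0.pkl","wb"))
s=read_state();print({k:np.round(s[k],3).tolist() for k in s})
E
```

```text
{'time_s': 0.1, 'joints': [-0.027, 0.616, -0.013, 1.425, 0.008, 1.103, -0.04], 'qd': [0.0, -0.004, 0.001, -0.004, 0.001, 0.002, -0.001], 'joint_torque': [0.002, -47.039, 0.26, -17.157, 0.01, 0.006, 0.0], 'eef_pos': [649.311, 0.019, 230.235], 'tool_rot': [[1.0, 0.0, -0.002], [0.0, -1.0, -0.0], [-0.002, 0.0, -1.0]], 'contact_force': [0.975, -0.461, 0.009], 'moment': [0.014, -0.012, 0.009], 'grip_width': 1.002}
```

View pics/scene0.png

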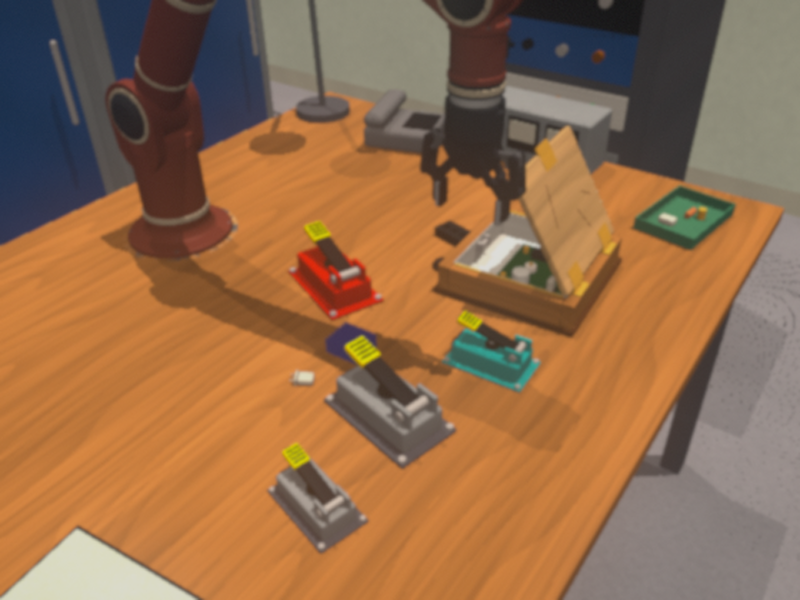

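View pics/side0.png

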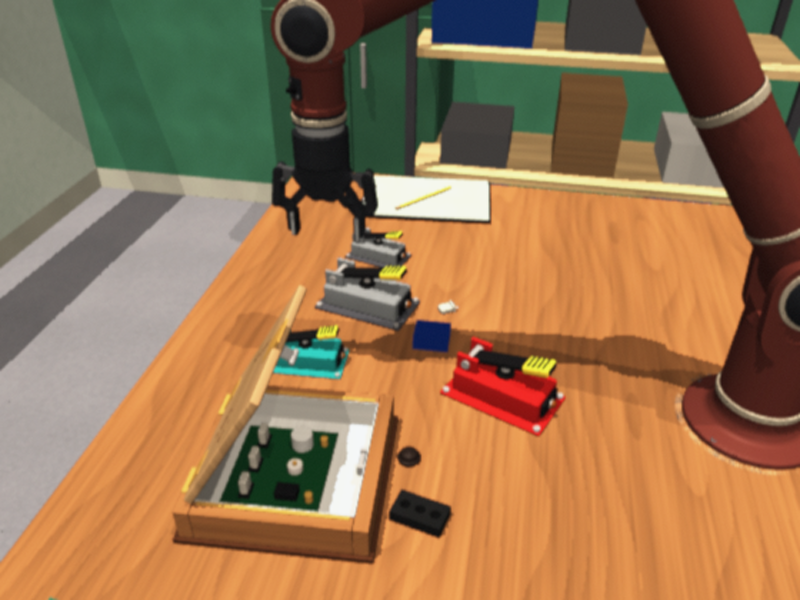

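Side camera looks along -y. The well is at scene (530,260) and side (285,480). Of the lever units, red is at scene (335,280), turquoise at (493,350), large grey at (390,405) and small grey at (318,500). The large grey one is meant: it is neither red nor turquoise, and it is bigger than the small grey one. I'll confirm it in enlarged crops.

```bash
python3 - <<'E'
import cv2,numpy as np,pickle
d=pickle.load(open("c0.pkl","rb"))
def crop(n,x,y,w,h,s):
    im=cv2.resize(d[n]["pixels"][y:y+h,x:x+w,::-1],(w*s,h*s),interpolation=cv2.INTER_CUBIC)
    for i in range(0,w,20):
        cv2.line(im,(i*s,0),(i*s,6),(0,0,255),1); cv2.putText(im,str(x+i),(i*s,16),0,.35,(255,255,255),1)
    for j in range(0,h,20):
        cv2.line(im,(0,j*s),(6,j*s),(0,0,255),1); cv2.putText(im,str(y+j),(8,j*s+4),0,.35,(255,255,255),1)
    return im
cv2.imwrite("pics/key.png",np.hstack([crop("scene",220,220,100,110,4),crop("side",210,170,90,110,4)]))
cv2.imwrite("pics/well.png",np.hstack([crop("scene",300,80,140,160,3)[:480],crop("side",120,220,126,160,3)]))
E
```

```text
(no output)
```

View pics/key.png

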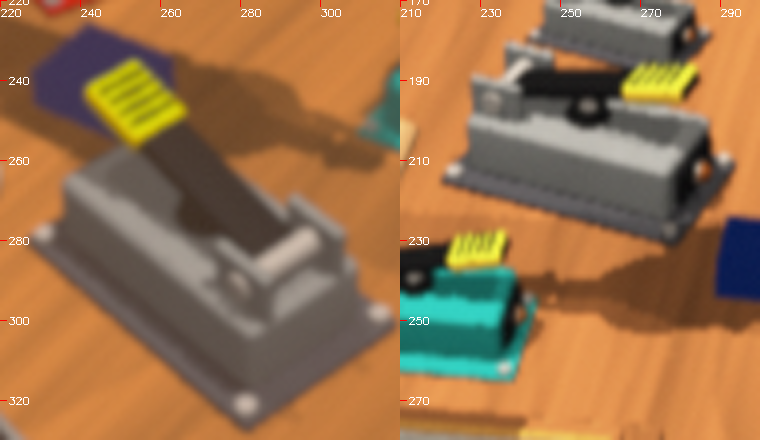

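View pics/well.png

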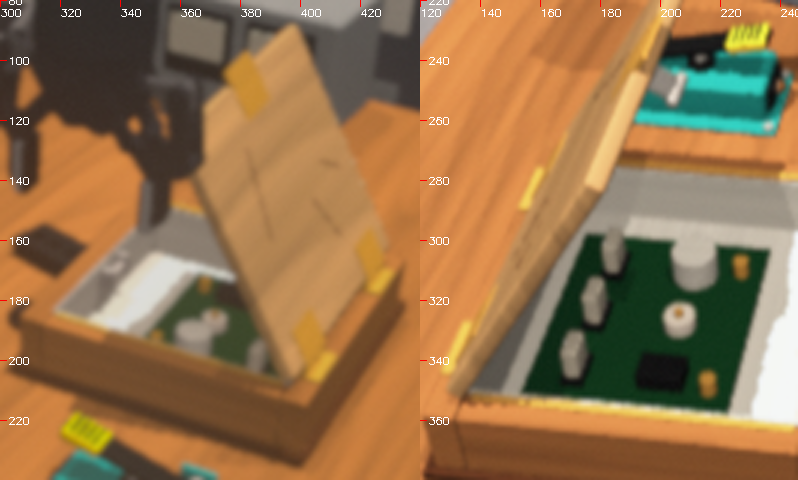

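```bash
cat > fit.py <<'E'
import numpy as np,pickle
from scipy.optimize import least_squares
d=pickle.load(open("c0.pkl","rb"))
def proj(n,X):
    c=d[n];p=np.asarray(X)@c["R"].T+c["t"];p=p@c["mtx"].T;return p[...,:2]/p[...,2:]
def W(q,P):
    P=np.asarray(P,float);c,s=np.cos(q[2]),np.sin(q[2])
    return np.stack([q[0]+c*P[...,0]-s*P[...,1],q[1]+s*P[...,0]+c*P[...,1],P[...,2]],-1)
def fit(obs,q0,f=None):
    def r(q):return np.concatenate([proj(n,W(q,(f(q,*p) if callable(f) and len(p)==2 else p)))-uv for n,p,uv in obs])
    s=least_squares(r,q0,loss="soft_l1");return s.x,r(s.x).reshape(-1,2)
E
python3 - <<'E'
from fit import *
key=[("scene",(85,-50,2),(281.5,328)),("scene",(-85,-50,3),(227.5,278.7)),("scene",(85,50,3),(320,299.5)),
("side",(85,50,3),(220.7,215.5)),("side",(-85,50,3),(278,231.5)),("side",(-85,-50,3),(293.3,210.8))]
q,r=fit(key,[600,-250,0]);print(q.round(3),r.round(1).tolist())
pad=np.array([55-110*np.cos(.24),0,91]);
print("pad",W(q,pad),proj("scene",W(q,pad)),"254,245",proj("side",W(q,pad)),"275,189.75")
well=[("scene",(120,-120,0),(400,235.7)),("scene",(-120,-120,0),(306.7,205)),("scene",(120,-120,55),(400,216.7)),("scene",(-120,-120,55),(306.7,187)),("scene",(120,120,55),(434.3,168.3)),
("side",(120,120,0),(124.6,378.7)),("side",(-120,120,0),(262.5,390)),("side",(-120,-120,55),(274.4,280))]
w,r=fit(well,[650,250,0]);print(w.round(3),r.round(1).tolist())
def lidp(a,r,y,h): return np.array([104-r*np.cos(a)-h*np.sin(a)*-1,y,61+r*np.sin(a)+h*np.cos(a)])
for a in np.arange(.5,1.3,.1):
    print(round(a,2),proj("scene",W(w,lidp(a,208,112.5,6))).round(1),proj("scene",W(w,lidp(a,208,0,6))).round(1),proj("side",W(w,lidp(a,208,-112.5,6))).round(1),W(w,lidp(a,185,0,6)).round(0))
E
```

```text
[ 635.521 -176.798    6.042] [[0.2, -0.7], [-0.3, 0.0], [0.6, 0.9], [-1.1, -0.7], [0.6, 0.0], [1.2, 0.2]]
pad [ 585.17371943 -164.4176132    91.        ] [254.47658152 242.8547944 ] 254,245 [275.16895235 188.98929527] 275,189.75
[6.39488e+02 2.36975e+02 8.90000e-02] [[0.1, -1.1], [-0.5, -0.4], [3.1, -1.6], [-0.2, -1.1], [1.0, -3.1], [1.9, -1.1], [-2.8, -0.3], [0.5, -5.5]]
0.5 [365.3 109.9] [347.  127.9] [251.8 232.7] [584. 232. 155.]
0.6 [370.1 104.5] [351.8 122.3] [245.7 225.1] [594. 233. 170.]
0.7 [375.5  99.5] [357.4 117.3] [238.7 217.8] [606. 234. 185.]
0.8 [381.7  95.1] [363.8 112.7] [230.7 211. ] [619. 235. 198.]
0.9 [388.5  91.2] [370.8 108.9] [221.9 204.6] [633. 236. 210.]
1.0 [395.8  88.1] [378.4 105.7] [212.4 198.9] [649. 238. 220.]
1.1 [403.6  85.6] [386.6 103.3] [202.3 193.8] [665. 239. 229.]
1.2 [411.9  83.9] [395.2 101.7] [191.7 189.6] [682. 241. 236.]
```

send_rows --plan '[{"translation": [0,0,35],"delta_rot": [0,0,0],"jaw": 1},{"translation": [0,0,35],"delta_rot": [0,0,0],"jaw": 1},{"translation": [10,35,0],"delta_rot": [0,0,0],"jaw": 1},{"translation": [10,35,0],"delta_rot": [0,0,5],"jaw": 1},{"translation": [10,35,0],"delta_rot": [0,0,0],"jaw": 1},{"translation": [10,35,0],"delta_rot": [0,0,0],"jaw": 1},{"translation": [10,35,0],"delta_rot": [0,0,0],"jaw": 1},{"translation": [10,35,0],"delta_rot": [0,0,0],"jaw": 1},{"translation": [0,30,0],"delta_rot": [0,0,0],"jaw": 1},{"translation": [0,0,0],"delta_rot": [0,0,0],"jaw": 1}]' --newtons 30

```text
time_s: 1.1
eef_pos: [707.8, 247.8, 299.0]
tool_rot: [[0.995, 0.096, -0.005], [0.096, -0.995, 0.005], [-0.004, -0.005, -1.0]]
contact_force: [-0.2, 0.6, -0.3]
grip_width: 0.002
```

send_rows --plan '[{"translation": [0,-7,-38],"delta_rot": [0,0,0],"jaw": 1},{"translation": [0,0,-38],"delta_rot": [0,0,0],"jaw": 1},{"translation": [-10,0,0],"delta_rot": [0,0,0],"jaw": 1},{"translation": [-10,0,0],"delta_rot": [0,0,0],"jaw": 1},{"translation": [0,0,0],"delta_rot": [0,0,0],"jaw": 1}]'

```text
time_s: 1.6
eef_pos: [688.9, 232.5, 224.9]
tool_rot: [[0.996, 0.087, -0.002], [0.087, -0.996, -0.001], [-0.002, 0.0, -1.0]]
contact_force: [0.3, -0.3, 0.4]
grip_width: 0.001
```

```bash
cat > look.py <<'E'
from rig import *
import cv2,numpy as np,sys
def crop(n,x,y,w,h,s):
    im=camera(n)["pixels"]
    im=cv2.resize(np.ascontiguousarray(im[y:y+h,x:x+w,::-1]),(w*s,h*s),interpolation=cv2.INTER_CUBIC)
    for i in range(0,w,20): cv2.putText(im,str(x+i),(i*s,12),0,.35,(255,255,255),1)
    for j in range(0,h,20): cv2.putText(im,str(y+j),(0,j*s+4),0,.35,(255,255,255),1)
    return im
def st():
    s=read_state();print({k:np.round(s[k],2).tolist() for k in("time_s","eef_pos","contact_force","moment")})
E
python3 -c "
from look import *
st();cv2.imwrite('pics/a1.png',np.hstack([crop('scene',290,70,130,170,3),crop('side',110,170,130,170,3)]));st()"
```

```text
{'time_s': 1.6, 'eef_pos': [688.87, 232.46, 224.87], 'contact_force': [0.29, -0.35, 0.36], 'moment': [0.05, 0.03, -0.02]}
{'time_s': 1.7, 'eef_pos': [690.3, 232.34, 225.53], 'contact_force': [0.23, 0.13, 0.14], 'moment': [0.02, 0.05, 0.03]}
```

View pics/a1.png

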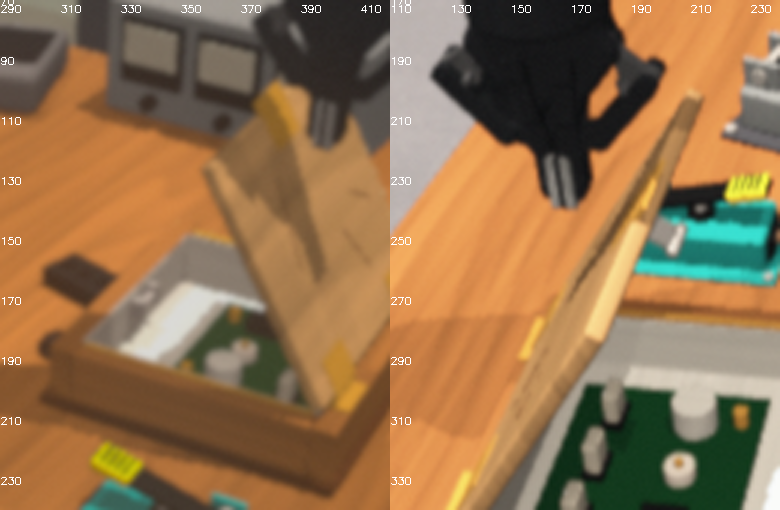

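Gripper is shut and clear behind the lid (tip at side ~(168,237), lid free edge at ~(212,200)). I'll work out the arc for pushing it shut.

```bash
python3 - <<'E'
import numpy as np
c,s=np.cos(.089),np.sin(.089); prev=np.array([690,233,225.3])
for a in [1.05,1,.95,.9,.85,.8,.75,.7,.65,.6,.5,.4,.3,.2,.15,.1,.05,0]:
    x=104-183*np.cos(a)+6*np.sin(a)+12*np.sin(a); z=61+183*np.sin(a)+6*np.cos(a)
    p=np.array([639.5+c*x,237+s*x,z]);print(a,p.round(0),(p-prev).round(0));prev=p
E
```

```text
1.05 [668. 240. 223.] [-22.   7.  -3.]
1 [660. 239. 218.] [-8. -1. -4.]
0.95 [652. 238. 213.] [-8. -1. -5.]
0.9 [644. 237. 208.] [-8. -1. -5.]
0.85 [636. 237. 202.] [-8. -1. -6.]
0.8 [629. 236. 196.] [-7. -1. -6.]
0.75 [622. 235. 190.] [-7. -1. -6.]
0.7 [615. 235. 183.] [-7. -1. -7.]
0.65 [609. 234. 177.] [-6. -1. -7.]
0.6 [603. 234. 169.] [-6. -1. -7.]
0.5 [592. 233. 154.] [-11.  -1. -15.]
0.4 [582. 232. 138.] [-10.  -1. -16.]
0.3 [574. 231. 121.] [ -8.  -1. -17.]
0.2 [568. 231. 103.] [ -6.  -1. -18.]
0.15 [566. 230.  94.] [-2. -0. -9.]
0.1 [564. 230.  85.] [-2. -0. -9.]
0.05 [562. 230.  76.] [-2. -0. -9.]
0 [561. 230.  67.] [-1. -0. -9.]
```

send_rows --plan '[{"translation": [-12,6,-2],"delta_rot": [0,0,0],"jaw": 1},{"translation": [-10,0,-2],"delta_rot": [0,0,0],"jaw": 1},{"translation": [-8,-1,-4],"delta_rot": [0,0,0],"jaw": 1},{"translation": [-8,-1,-5],"delta_rot": [0,0,0],"jaw": 1},{"translation": [-8,-1,-5],"delta_rot": [0,0,0],"jaw": 1},{"translation": [-8,-1,-6],"delta_rot": [0,0,0],"jaw": 1},{"translation": [-7,0,-6],"delta_rot": [0,0,0],"jaw": 1},{"translation": [0,0,0],"delta_rot": [0,0,0],"jaw": 1}]'

```text
time_s: 2.5
eef_pos: [628.5, 235.1, 194.9]
tool_rot: [[0.996, 0.088, -0.001], [0.088, -0.996, -0.0], [-0.001, 0.0, -1.0]]
contact_force: [-0.7, 0.0, 0.5]
grip_width: -0.005
```

send_rows --plan '[{"translation": [-7,-1,-6],"delta_rot": [0,0,0],"jaw": 1},{"translation": [-7,0,-7],"delta_rot": [0,0,0],"jaw": 1},{"translation": [-6,-1,-7],"delta_rot": [0,0,0],"jaw": 1},{"translation": [-6,0,-7],"delta_rot": [0,0,0],"jaw": 1},{"translation": [-6,-1,-8],"delta_rot": [0,0,0],"jaw": 1},{"translation": [-5,0,-8],"delta_rot": [0,0,0],"jaw": 1}]'

```text
time_s: 3.1
eef_pos: [591.3, 231.4, 151.5]
tool_rot: [[0.996, 0.087, -0.001], [0.087, -0.996, -0.001], [-0.001, 0.001, -1.0]]
contact_force: [2.2, -0.6, 0.9]
grip_width: -0.0
```

```bash
python3 -c "
from look import *
st();cv2.imwrite('pics/a2.png',np.hstack([crop('scene',290,70,130,170,3),crop('side',130,170,130,170,3)]));st()"
```

```text
{'time_s': 3.1, 'eef_pos': [591.31, 231.37, 151.54], 'contact_force': [2.19, -0.61, 0.92], 'moment': [-0.11, -0.39, -0.0]}
{'time_s': 3.2, 'eef_pos': [589.53, 231.43, 150.44], 'contact_force': [-0.38, -0.09, 0.24], 'moment': [-0.04, -0.0, 0.02]}
```

View pics/a2.png

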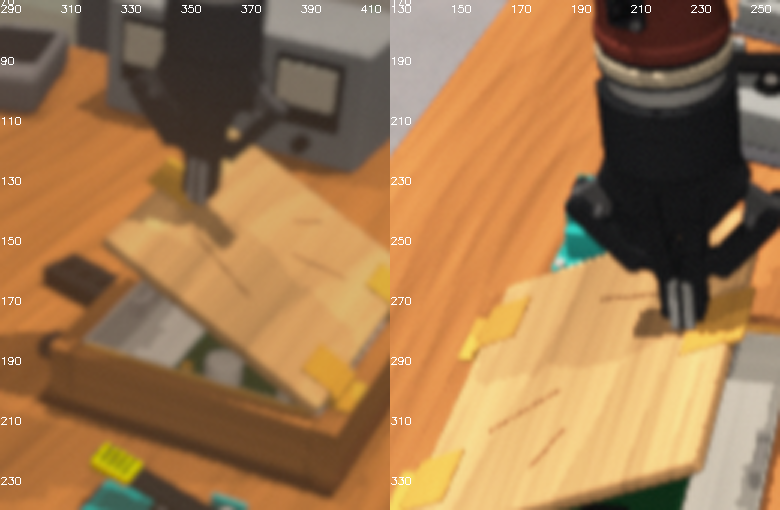

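The lid is following the tip down (about 0.48 rad), with the finger beside the lip at scene (345,133). I'll continue the arc.

send_rows --plan '[{"translation": [-4,0,-6],"delta_rot": [0,0,0],"jaw": 1},{"translation": [-4,0,-7],"delta_rot": [0,0,0],"jaw": 1},{"translation": [-4,0,-8],"delta_rot": [0,0,0],"jaw": 1},{"translation": [-4,-1,-8],"delta_rot": [0,0,0],"jaw": 1},{"translation": [-3,0,-9],"delta_rot": [0,0,0],"jaw": 1},{"translation": [-3,0,-9],"delta_rot": [0,0,0],"jaw": 1},{"translation": [-2,0,-9],"delta_rot": [0,0,0],"jaw": 1},{"translation": [-2,0,-9],"delta_rot": [0,0,0],"jaw": 1},{"translation": [0,0,0],"delta_rot": [0,0,0],"jaw": 1}]'

```text
time_s: 4.1
eef_pos: [564.0, 230.7, 85.3]
tool_rot: [[0.996, 0.088, -0.005], [0.088, -0.996, -0.001], [-0.005, 0.001, -1.0]]
contact_force: [-0.7, -0.2, -0.2]
grip_width: -0.003
```

Now press through the catch in small steps, watching the force.

send_rows --plan '[{"translation": [-1,0,-4],"delta_rot": [0,0,0],"jaw": 1},{"translation": [-1,0,-4],"delta_rot": [0,0,0],"jaw": 1},{"translation": [0,0,-3],"delta_rot": [0,0,0],"jaw": 1},{"translation": [0,0,-3],"delta_rot": [0,0,0],"jaw": 1},{"translation": [0,0,-2],"delta_rot": [0,0,0],"jaw": 1},{"translation": [0,0,-2],"delta_rot": [0,0,0],"jaw": 1},{"translation": [0,0,0],"delta_rot": [0,0,0],"jaw": 1}]'

```text
time_s: 4.8
eef_pos: [563.6, 231.0, 68.7]
tool_rot: [[0.996, 0.087, -0.001], [0.087, -0.996, -0.0], [-0.001, 0.0, -1.0]]
contact_force: [0.5, 0.4, -0.1]
grip_width: 0.006
```

send_rows --plan '[{"translation": [0,0,-1],"delta_rot": [0,0,0],"jaw": 1},{"translation": [0,0,-1],"delta_rot": [0,0,0],"jaw": 1},{"translation": [0,0,-1],"delta_rot": [0,0,0],"jaw": 1},{"translation": [0,0,0],"delta_rot": [0,0,0],"jaw": 1}]'

```text
time_s: 5.2
eef_pos: [564.0, 231.1, 67.1]
tool_rot: [[0.996, 0.087, 0.0], [0.087, -0.996, 0.0], [0.0, -0.0, -1.0]]
contact_force: [-2.0, 0.3, 5.3]
grip_width: -0.001
```

send_rows --plan '[{"translation": [0,0,-2],"delta_rot": [0,0,0],"jaw": 1},{"translation": [0,0,-2],"delta_rot": [0,0,0],"jaw": 1},{"translation": [0,0,0],"delta_rot": [0,0,0],"jaw": 1}]'

```text
time_s: 5.5
eef_pos: [564.1, 231.1, 66.8]
tool_rot: [[0.996, 0.087, 0.001], [0.087, -0.996, 0.0], [0.001, -0.0, -1.0]]
contact_force: [-6.9, -3.2, 23.6]
grip_width: 0.003
```

Lid is on its stop (z 66.8, 24 N). Lift off, then check the lid stays shut.

send_rows --plan '[{"translation": [0,0,10],"delta_rot": [0,0,0],"jaw": 1},{"translation": [0,0,20],"delta_rot": [0,0,0],"jaw": 1},{"translation": [0,0,40],"delta_rot": [0,0,0],"jaw": 1},{"translation": [0,0,40],"delta_rot": [0,0,0],"jaw": 1},{"translation": [0,-30,30],"delta_rot": [0,0,0],"jaw": 1},{"translation": [0,-40,0],"delta_rot": [0,0,-6.3],"jaw": 1},{"translation": [0,-40,0],"delta_rot": [0,0,-6.3],"jaw": 1},{"translation": [0,-40,0],"delta_rot": [0,0,-6.3],"jaw": 1},{"translation": [0,-40,0],"delta_rot": [0,0,0],"jaw": 1},{"translation": [0,0,0],"delta_rot": [0,0,0],"jaw": 1}]'

```text
time_s: 6.5
eef_pos: [563.9, 31.9, 202.4]
tool_rot: [[0.968, -0.252, -0.0], [-0.252, -0.968, -0.006], [0.002, 0.006, -1.0]]
contact_force: [0.0, 0.3, -0.6]
grip_width: 0.001
```

```bash
python3 -c "
from look import *
st();cv2.imwrite('pics/a3.png',np.hstack([crop('scene',290,110,130,130,3),crop('side',100,270,130,130,3)]));st()"
```

```text
{'time_s': 6.5, 'eef_pos': [563.94, 31.93, 202.38], 'contact_force': [0.01, 0.3, -0.57], 'moment': [-0.02, -0.03, 0.03]}
{'time_s': 6.6, 'eef_pos': [564.02, 39.76, 202.24], 'contact_force': [0.64, 1.67, -0.93], 'moment': [0.07, 0.02, -0.02]}
```

View pics/a3.png

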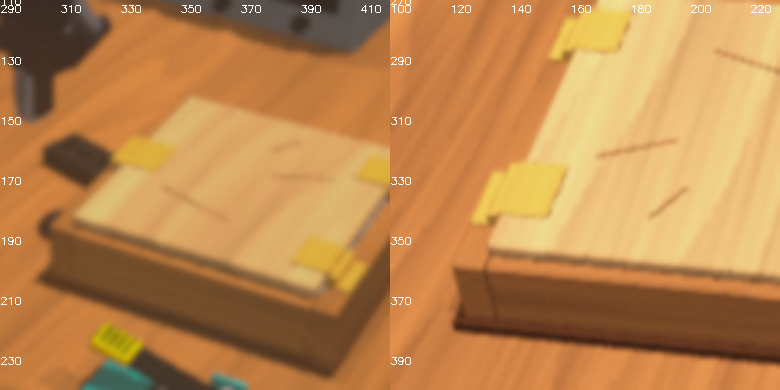

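Lid sits shut (its edge is parallel to the well rim, corner at scene ~(315,182)). Move above the pad, tilting 6.9° so the tip lies flat on the pad at mid travel.

send_rows --plan '[{"translation": [4,-40,0],"delta_rot": [0,0,0],"jaw": 1},{"translation": [4,-40,0],"delta_rot": [0,0,0],"jaw": 1},{"translation": [4,-40,0],"delta_rot": [0,0,0],"jaw": 1},{"translation": [4,-40,-20],"delta_rot": [1.6,6.7,0],"jaw": 1},{"translation": [4,-44,-20],"delta_rot": [0,0,0],"jaw": 1},{"translation": [0,0,-20],"delta_rot": [0,0,0],"jaw": 1},{"translation": [0,0,-20],"delta_rot": [0,0,0],"jaw": 1},{"translation": [0,0,0],"delta_rot": [0,0,0],"jaw": 1},{"translation": [0,0,0],"delta_rot": [0,0,0],"jaw": 1}]'

```text
time_s: 7.5
eef_pos: [584.6, -161.0, 122.3]
tool_rot: [[0.964, -0.237, -0.117], [-0.236, -0.971, 0.029], [-0.12, -0.0, -0.993]]
contact_force: [0.1, 0.3, 1.3]
grip_width: 0.003
```

```bash
python3 -c "
from look import *
from fit import W,proj
w=[639.5,237,.089]
for a in(0,.03,.06): print(a,proj('scene',W(w,[104-208*np.cos(a),-112.5,61+208*np.sin(a)+6])),proj('scene',W(w,[104-208*np.cos(a),112.5,61+208*np.sin(a)+6])))
st();cv2.imwrite('pics/a4.png',np.hstack([crop('scene',220,200,100,130,4),crop('side',210,140,100,130,4)]));st()"
```

```text
0 [314.00681737 181.97531805] [352.52530516 141.72244501]
0.03 [314.09839371 179.77827037] [352.70928053 139.66771375]
0.06 [314.26105193 177.59056876] [352.95884472 137.61984106]
{'time_s': 7.5, 'eef_pos': [584.63, -161.03, 122.27], 'contact_force': [0.13, 0.27, 1.31], 'moment': [-0.02, -0.2, 0.03]}
{'time_s': 7.6, 'eef_pos': [585.21, -161.91, 123.56], 'contact_force': [0.52, 0.65, 1.16], 'moment': [-0.04, -0.12, 0.0]}
```

View pics/a4.png

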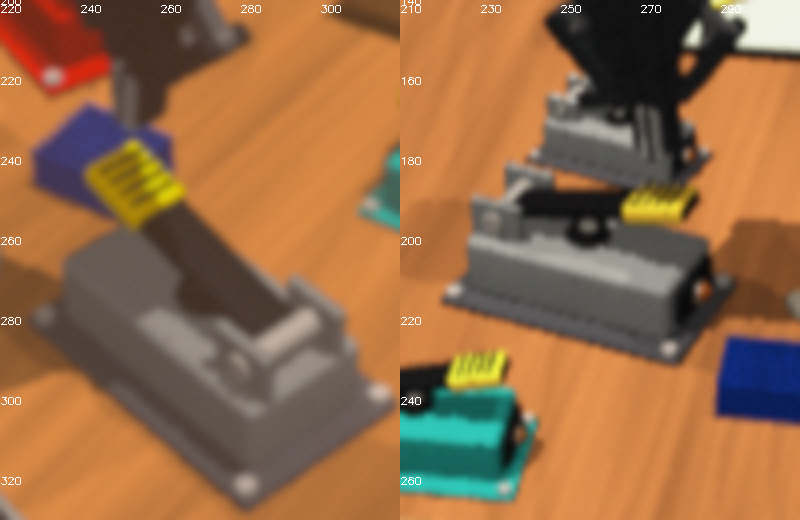

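Lid check: both free corners match the shut prediction within about 1.5 px. The tip is over the pad (scene tip (252,231), pad (254,243)). Descending gently.

send_rows --plan '[{"translation": [-1,-2,-10],"delta_rot": [0,0,0],"jaw": 1},{"translation": [0,0,-10],"delta_rot": [0,0,0],"jaw": 1},{"translation": [0,0,-6],"delta_rot": [0,0,0],"jaw": 1},{"translation": [0,0,-4],"delta_rot": [0,0,0],"jaw": 1},{"translation": [0,0,-3],"delta_rot": [0,0,0],"jaw": 1},{"translation": [0,0,-3],"delta_rot": [0,0,0],"jaw": 1},{"translation": [0,0,-2],"delta_rot": [0,0,0],"jaw": 1},{"translation": [0,0,-1],"delta_rot": [0,0,0],"jaw": 1},{"translation": [0,0,0],"delta_rot": [0,0,0],"jaw": 1}]'

```text
time_s: 8.5
eef_pos: [582.7, -165.0, 83.4]
tool_rot: [[0.964, -0.24, -0.117], [-0.239, -0.971, 0.028], [-0.121, 0.001, -0.993]]
contact_force: [-2.2, 0.7, 4.8]
grip_width: 0.001
```

send_rows --plan '[{"translation": [0,0,-2],"delta_rot": [0,0,0],"jaw": 1},{"translation": [0,0,-2],"delta_rot": [0,0,0],"jaw": 1},{"translation": [0,0,-2],"delta_rot": [0,0,0],"jaw": 1},{"translation": [0,0,0],"delta_rot": [0,0,0],"jaw": 1},{"translation": [0,0,0],"delta_rot": [0,0,0],"jaw": 1}]'

```text
time_s: 9.0
eef_pos: [582.6, -164.9, 77.3]
tool_rot: [[0.964, -0.24, -0.118], [-0.239, -0.971, 0.028], [-0.121, 0.001, -0.993]]
contact_force: [-2.6, 0.0, 5.3]
grip_width: -0.002
```

```bash
python3 -c "
from look import *
from fit import W,proj
q=[635.5,-176.8,-.241]
for p in(0,.06,.12,.16,.2,.24):
  t=.24-p; f=lambda r,y,h:W(q,[55-r*np.cos(t)+h*np.sin(t),y,58+r*np.sin(t)+h*np.cos(t)])
  print(p,'side -x+y upper corner',proj('side',f(131,17,7)).round(1),'+x+y',proj('side',f(89,17,7)).round(1),'scene -x-y',proj('scene',f(131,-17,7)).round(1))
for i in range(4): st();im=np.hstack([crop('scene',220,200,100,130,4),crop('side',210,140,100,130,4)])
cv2.imwrite('pics/a5.png',im)"
```

```text
0 side -x+y upper corner [279.1 192.4] +x+y [264.2 192. ] scene -x-y [241.6 240.1]
0.06 side -x+y upper corner [279.9 195.2] +x+y [264.8 193.8] scene -x-y [241.2 242.6]
0.12 side -x+y upper corner [280.4 198. ] +x+y [265.3 195.7] scene -x-y [240.9 245.2]
0.16 side -x+y upper corner [280.7 199.8] +x+y [265.5 197. ] scene -x-y [240.8 247. ]
0.2 side -x+y upper corner [280.9 201.6] +x+y [265.7 198.2] scene -x-y [240.8 248.8]
0.24 side -x+y upper corner [281.  203.4] +x+y [265.9 199.4] scene -x-y [240.9 250.7]
{'time_s': 9.0, 'eef_pos': [582.56, -164.92, 77.25], 'contact_force': [-2.58, 0.04, 5.25], 'moment': [0.11, 0.67, -0.05]}
{'time_s': 9.1, 'eef_pos': [582.59, -164.95, 77.31], 'contact_force': [-3.52, 0.9, 4.81], 'moment': [0.14, 0.64, -0.03]}
{'time_s': 9.2, 'eef_pos': [582.58, -164.92, 77.3], 'contact_force': [-3.41, 0.78, 5.09], 'moment': [0.1, 0.65, -0.03]}
{'time_s': 9.3, 'eef_pos': [582.59, -164.92, 77.31], 'contact_force': [-2.44, 1.72, 5.56], 'moment': [0.19, 0.67, -0.02]}
```

View pics/a5.png

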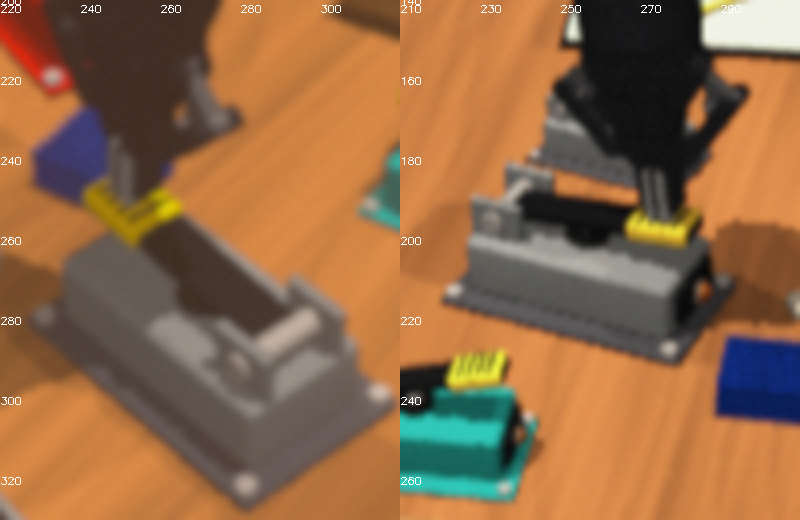

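Tip is seated on the pad. The pad's front corner is at side ~(282,197.5), and the prediction for 0.12 is (280.4,198). TCP z of 77.3 corresponds to ≈0.127, so I'll back off a hair to centre it.

send_rows --plan '[{"translation": [0,0,0.8],"delta_rot": [0,0,0],"jaw": 1},{"translation": [0,0,0],"delta_rot": [0,0,0],"jaw": 1},{"translation": [0,0,0],"delta_rot": [0,0,0],"jaw": 1},{"translation": [0,0,0],"delta_rot": [0,0,0],"jaw": 1}]'

```text
time_s: 9.8
eef_pos: [582.7, -165.0, 78.1]
tool_rot: [[0.964, -0.24, -0.117], [-0.238, -0.971, 0.028], [-0.12, 0.001, -0.993]]
contact_force: [-2.3, 0.9, 4.7]
grip_width: 0.001
```

```bash
python3 -c "
from look import *
for i in range(3): st();camera('side')
st();print(job_done())"
```

```text
{'time_s': 9.8, 'eef_pos': [582.75, -164.97, 78.12], 'contact_force': [-2.31, 0.87, 4.69], 'moment': [0.11, 0.58, 0.02]}
{'time_s': 9.85, 'eef_pos': [582.77, -164.97, 78.12], 'contact_force': [-2.88, 0.1, 5.65], 'moment': [0.14, 0.61, 0.0]}
{'time_s': 9.9, 'eef_pos': [582.78, -164.94, 78.13], 'contact_force': [-2.24, -0.47, 5.56], 'moment': [0.15, 0.57, -0.01]}
{'time_s': 9.95, 'eef_pos': [582.77, -164.97, 78.11], 'contact_force': [-2.99, 0.2, 5.52], 'moment': [0.05, 0.57, 0.04]}
the job is handed in; nothing more can be done
None
```

I shut the well's oak lid, then pressed the large grey unit's yellow lever to its middle position and handed the job in at about 10 s while still holding it there. No verdict was reported.

- **Lid:** I pushed it down to its stop with about 24 N, with the tool tip at 66.8 mm against 67 mm for shut. After I let go it stayed shut: both free corners were within about 1.5 px of the shut prediction. I did not look at it again after moving to the lever.
- **Lever:** at hand-in the tool tip was steady at 78.1 mm, about 13 mm down or 0.12 of travel, with about 5 N upward. It never neared the 12 N pressure point. It was briefly at about 0.127, so I eased it back up by 0.8 mm. The last picture, taken just before that, agreed with the prediction for the middle position within about 2 px.
- **Loose parts:** I did not touch any of them. The lens, grommet block and heat sink looked unmoved in later pictures; I made no separate check of the crystal holder.

No check failed or disagreed.

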